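# Set the needle valve of an airbrush air station

### The job

Shut off the air at the airbrush station: swing the blue selector lever until it points straight out to the front, square to the pipe and away from the filter. Then screw the red thumbscrew of the needle valve in, clockwise, until it seats, back it off a quarter turn, and finish still gripping the thumbscrew there, so that it cannot creep while I nip up the lock nut beneath it. Leave the paint jar, mug, brush jar and airbrush where they are.

Things in the scene. Friction and masses are not known exactly. Their poses are not given: they have to be found in the camera images.
- station: Air station screwed to the table: base plate 85 x 300 x 8 mm, copper pipe along its y axis 45 mm up, brass selector valve near the +y end, brass needle valve near the -y end; behind, a clear filter (top 63 mm) and a gauge (top 54 mm). Origin: underside centre, on the table; x to the back, so the front is -x; z up. Positions below are in this frame.
- selector_pivot (a point): The axis of the selector lever (vertical), at the lever's mid-thickness: station x = 0, y = +95 mm, z = 98 mm.
- selector_grip (a point): Where to grip the selector lever: middle of its blue sleeve (62 mm long, 16 mm wide, 10 mm thick), 72 mm out from the pivot, 98 mm above the table. The lever is 100 mm long; its own x axis points from the sleeve to the pivot. Under the sleeve there is only the pipe (top at 54 mm) and, when nearly along it, a pipe clip (top 58 mm).
- selector (a joint): Lever angle, rad. 0 = shut: straight out to the front (station -x), square to the pipe. +1.571 = along the pipe towards the needle valve (open to it), -1.571 = the other way; positive is anticlockwise from above. No stop or click at 0; it stays where it is left (friction 0.2 N m, 3 N at the sleeve). It starts between 0.8 and 1.5.
- screw_grip (a point): Centre of the red thumbscrew head, on its vertical axis: station x = 0, y = -95 mm, z = 113 mm. A flat paddle 32 mm wide (its own y), 9 mm thick (its own x), 26 mm high (z 100 to 126 mm), on an 8 mm neck above a steel lock nut 24 mm across, top at z = 84 mm. Its axes turn with the screw; it does not rise or sink noticeably.
- needle (a joint): How far the thumbscrew is open from its seat, rad: 0 = seated (a firm stop; the paddle then lies along the pipe), growing anticlockwise from above to a stop at 5.0; a quarter turn is 1.571. A little stiff (0.05 N m), it stays where it is left. It starts between 1 and 2.8.
- paint_jar: Small green paint jar with white cap, 42 mm wide, 48 mm high, in front of the station. Bystander. Origin under its centre.
- mug: White mug, 76 mm wide, 85 mm high, behind the station. Bystander. Origin under its centre.
- brush_jar: Glass jar of brushes, 68 mm wide, 100 mm high, brushes up to 250 mm, beyond the station's +y end. Bystander. Origin under its centre.
- airbrush: Airbrush lying on its small stand, foot 84 mm wide, 130 mm high, the airbrush about 150 mm long, beyond the station's -y end. Bystander. Origin under the foot's centre.

How it is judged:
By the outcome, as a careful person would: the job done as asked, in the order asked, and still so for the second after the job is handed in, while the arm keeps its last pose, push and grip.
It also fails if it takes over 67 s, if anything falls off the work surface, if the arm or the gripper's body presses on something with over 40 N, if the wrist force passes 120 N, or if a joint passes its speed limit or range.

### The arm

A 6-joint arm with a two-finger parallel gripper is mounted at the origin on the work surface. World frame = base frame: x ahead of the robot, y to its left, z up, the work surface at z = 0. Lengths are in m, angles in rad, forces in N, time in s.
With the tool pointing down it reaches from about 0.35 to 0.775 m from the base axis. Payload 7.3 kg.
Tool frame: the origin (TCP) lies at the very end of the fingers, on their centre line; the grasp point (between the pads) lies 19 mm behind it; z points along the fingers, x is the direction in which the jaws open and shut, and the axes are right-handed (so a half turn about z gives the same grasp; the last joint's range is limited). The gripper opens to 92 mm and grips with 3 to 60 N. Pads are 19 mm wide; open, the fingers measure 130 mm over their backs; the gripper's body (75 mm by 190 mm) begins 47 mm behind the grasp point.
Start: joints at [-1.406, 0.342, 1.524, -0, 1.275, -0.146], TCP at [0.161, -0.5, 0.227] pointing down, gripper open.
Joint ranges: [-2.53, 2.53], [-0.77, 2.02], [0.04, 2.7], [-1, 4.14], [0.28, 2.66], [-3.11, 3.11]. Speed limits (rad/s): [2.57, 2.57, 3.14, 3.14, 3.14, 3.14].

### API

Orientations are given as [roll, pitch, yaw] about the fixed x, y, z axes, in that order (R = Rz(yaw) Ry(pitch) Rx(roll)).
In Python, from cell import observe, read_camera, camera_params, hand_in gives the robot as it stands.
- The arm moves only by the tool apply_moves, never from a script. Its argument "increments" is a list of rows, each an object with "grip": the opening, from 0 (shut) to 1 (fully open); "linear": the shift along the world's x, y, z in mm, a list of three; "turn": the turn, a rotation vector about the world's x, y, z in units of 6 degrees (1.0 is 6 degrees), a list of three. A call has 1 to 10 rows; each row is the pose to reach, as a shift and turn from the pose commanded when the call began; what a row does not reach only later rows make up. A row lasts 1/10 s, in which the tool goes at most 50 mm and 8.59 degrees, less where a joint would pass 70% of its speed; a pose out of reach is approached as far as the arm can. A call with a gripper value outside its range is refused whole. The fingers move at their own pace and stop on an object; "grip_force" is the grip in N (left out, the last holds). Time passes only in rows, so rows that repeat a pose let the fingers close. It gives the time, the measured TCP pose, the force and the opening at its end, in the units of the state.
- observe(): the state, without advancing time (a new reading comes with each control period).
- read_camera(name): name is "side" or "top"; returns the picture (420x560x3 uint8, red, green, blue); there is no depth.
- camera_params(name): a dict with "camera_matrix" (3x3 intrinsics, pixels), "world_to_cam" (4x4, takes a point from world to camera coordinates). Camera axes: x right, y up, looking along -z (the intrinsics and any distortion apply to the point x, -y, -z); pixel columns grow to the right and rows downward; lengths in m; the calibration is good to about 2 mm. A picture is of the moment at which its call begins. camera_params takes no time and is no camera call.
- hand_in(): hands the job in, once; it reports no verdict.
The state is a dict: "time": time; "qpos": joint angles; "qvel": joint speeds; "joint_efforts": joint torques, N m; "tool_pos": TCP position; "tool_rot": TCP orientation; "contact_force": force on the tool from outside, world axes, zero at the start; "torque": the same for the moment, N m; "opening": finger opening in m.
Only numpy, scipy, OpenCV 4.12 (cv2) and the standard library are available. Lean on these libraries where they do the work, as an engineer would, in place of code of your own. Each camera call takes 0.05 s, during which the arm holds its last target.

## Working session

There is one attempt and no reset: what is moved stays moved. The work goes in short steps, Python scripts to look and compute and a tool call to move; the robot and the scene stay as the last step left them, time stands still between calls to the robot, and variables do not carry over. Pictures are saved under pics/ and viewed, and the job is handed in when it is done.

Besides the shell and the picture viewer there is one more tool, called after "Call:" as a command line: name --argument value ..., lists and objects as JSON in quotes. apply_moves: Moves the arm, as the interface text tells. Its arguments: {"type":"object","properties":{"increments":{"type":"array","items":{"type":"object","properties":{"grip":{"type":"number"},"linear":{"type":"array","items":{"type":"number"}},"turn":{"type":"array","items":{"type":"number"}}}}},"grip_force":{"type":"number"}},"required":["increments"]}

```bash
ls; mkdir -p pics
python3 - <<'E'
from cell import *
import cv2
s=observe(); print(s)
for n in("side","top"):
    cv2.imwrite(f"pics/{n}0.png",read_camera(n)[:,:,::-1]); p=camera_params(n); print(n,p)
E
```

```text
pics
{'time': 0.0, 'qpos': array([-1.40600850e+00,  3.42699186e-01,  1.52502522e+00,  1.66664000e-05,
        1.27538504e+00, -1.45987522e-01]), 'qvel': array([ 4.60539586e-05, -1.09767522e-03,  8.08893955e-04,  2.36718485e-04,
        5.23101957e-05,  2.85928057e-04]), 'joint_efforts': array([-2.58668239e-03, -4.31252074e+01, -2.44219744e+01,  7.16147362e-02,
        5.62680303e-02, -1.35671116e-04]), 'tool_pos': array([ 0.16050831, -0.49943515,  0.22605431]), 'tool_rot': array([-3.14135624e+00,  1.49834058e-03, -1.26002567e+00]), 'contact_force': array([0.54149962, 0.25368714, 0.05381049]), 'torque': array([-0.07538901,  0.04014043,  0.03472277]), 'opening': 0.09163448413929726}
side {'camera_matrix': array([[494.77028733,   0.        , 277.89740832],
       [  0.        , 494.77028733, 203.32042366],
       [  0.        ,   0.        ,   1.        ]]), 'world_to_cam': array([[-0.95722616, -0.28863963,  0.02013065,  0.58589078],
       [ 0.22220357, -0.68877309,  0.69008493, -0.15911481],
       [-0.18532041,  0.66504045,  0.72344837, -1.20992019],
       [ 0.        ,  0.        ,  0.        ,  1.        ]])}
top {'camera_matrix': array([[482.08726359,   0.        , 274.70039706],
       [  0.        , 482.08726359, 211.15580087],
       [  0.        ,   0.        ,   1.        ]]), 'world_to_cam': array([[ 1.23317076e-02, -9.99883748e-01,  8.96774330e-03,
         2.76041773e-04],
       [ 9.92478012e-01,  1.33318274e-02,  1.21694938e-01,
        -5.88498137e-01],
       [-1.21800347e-01,  7.39958165e-03,  9.92527038e-01,
        -9.98354439e-01],
       [ 0.00000000e+00,  0.00000000e+00,  0.00000000e+00,
         1.00000000e+00]])}
```

View pics/side0.png

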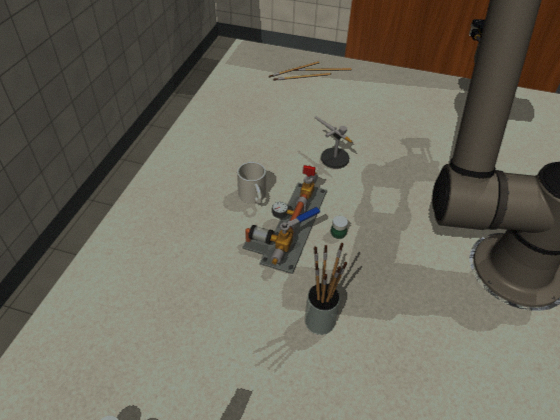

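View pics/top0.png

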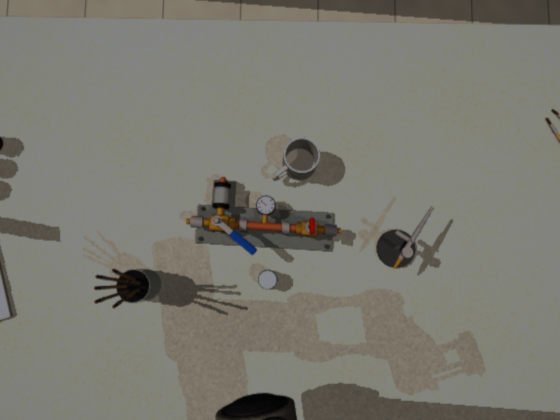

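```bash
cat > h.py <<'E'
import numpy as np, cv2
from cell import *
def ray(n,u,v):
    p=camera_params(n);K=p["camera_matrix"];T=p["world_to_cam"]
    d=np.array([(u-K[0,2])/K[0,0],-(v-K[1,2])/K[1,1],-1.0])
    R=T[:3,:3];return -R.T@T[:3,3],R.T@d
def onz(n,u,v,z):
    o,d=ray(n,u,v);return o+d*(z-o[2])/d[2]
def proj(n,X):
    p=camera_params(n);K=p["camera_matrix"];T=p["world_to_cam"]
    c=T[:3,:3]@np.asarray(X)+T[:3,3];return K[0,0]*c[0]/-c[2]+K[0,2],-K[1,1]*c[1]/-c[2]+K[1,2]
def tri(pts):
    A=np.zeros((3,3));b=np.zeros(3)
    for n,u,v in pts:
        o,d=ray(n,u,v);d/=np.linalg.norm(d);M=np.eye(3)-np.outer(d,d);A+=M;b+=M@o
    return np.linalg.solve(A,b)
def masks(im):
    h=cv2.cvtColor(im,cv2.COLOR_RGB2HSV);H,S,V=cv2.split(h)
    return {"blue":((H>105)&(H<125)&(S>150)&(V>50)).astype(np.uint8),"red":(((H<5)|(H>174))&(S>190)&(V>90)).astype(np.uint8)}
E
python3 - <<'E'
from h import *
for n in("side","top"):
    im=cv2.imread(f"pics/{n}0.png")[:,:,::-1].copy()
    for k,m in masks(im).items():
        N,l,st,c=cv2.connectedComponentsWithStats(m)
        for i in range(1,N):
            if st[i,4]>15:
                pts=np.argwhere(l==i)[:,::-1].astype(np.float32)
                print(n,k,st[i],c[i].round(1),cv2.minAreaRect(pts))
t=cv2.imread("pics/top0.png")[170:265,180:350]; cv2.imwrite("pics/topc.png",cv2.resize(t,None,fx=4.6,fy=4.6,interpolation=cv2.INTER_CUBIC))
t=cv2.imread("pics/side0.png")[155:275,235:355]; cv2.imwrite("pics/sidec.png",cv2.resize(t,None,fx=5,fy=5,interpolation=cv2.INTER_CUBIC))
E
```

```text
side blue [297 208  22  14 126] [307.9 214. ] ((308.0000305175781, 214.00003051757812), (5.366562843322754, 22.360679626464844), 63.43495178222656)
side red [304 166  11  10  84] [308.8 170. ] ((309.0, 170.5), (9.0, 10.0), 90.0)
top blue [230 231  26  23 213] [242.2 241.7] ((242.7294921875, 242.0245819091797), (29.832595825195312, 7.5541768074035645), 39.80556869506836)
top red [309 218   6  15  64] [311.6 225.1] ((311.5, 225.0), (14.0, 5.0), 90.0)
```

View pics/topc.png

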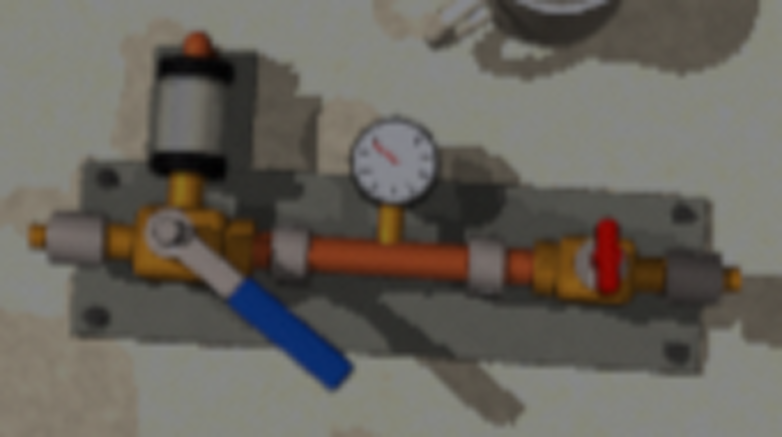

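View pics/sidec.png

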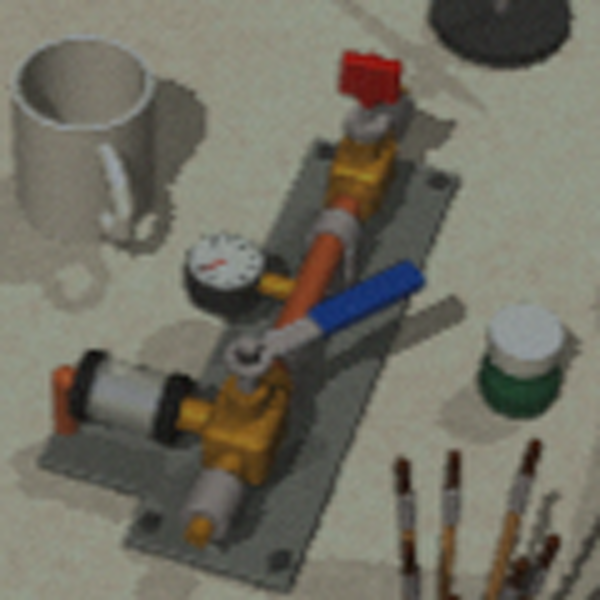

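Run:
```python
from h import *
c=lambda x,y:((x+.5)/4.6-.5+180,(y+.5)/4.6-.5+170)
P=np.array([onz("top",*c(*q),.008)[:2] for q in[(70,337),(702,374),(712,200),(83,160)]])
print("corners",P.round(4)); ctr=P.mean(0); print("centre",ctr)
ey=(P[0]+P[3]-P[1]-P[2]);ey/=np.linalg.norm(ey); yaw=np.arctan2(ey[1],ey[0])-np.pi/2; print("yaw",yaw, np.linalg.norm(P[0]-P[1]),np.linalg.norm(P[2]-P[1]))
print("pivot z.102",onz("top",*c(171,230),.102)," screw",onz("top",311.6,225.1,.12))
s=lambda x,y:((x+.5)/5-.5+235,(y+.5)/5-.5+155)
print("pivot tri",tri([("top",*c(171,230)),("side",*s(250,352))]))
print("red tri",tri([("top",311.6,225.1),("side",308.8,170)]))
print("blue tri",tri([("top",242.2,241.7),("side",307.9,214)]))
Q=[onz("side",*s(*q),.008)[:2] for q in[(316,136),(462,176),(290,592),(122,544)]]
print("side corners",np.array(Q).round(4))
r=cv2.minAreaRect
# blue axis
im=cv2.imread("pics/top0.png")[:,:,::-1].copy();m=masks(im)["blue"]
pts=np.argwhere(m)[:,::-1]
W=np.array([onz("top",*p,.103)[:2] for p in pts]);u=np.linalg.svd(W-W.mean(0))[2][0];print("sleeve",W.mean(0),np.arctan2(u[1],u[0]))
m=masks(im)["red"];pts=np.argwhere(m)[:,::-1]
W=np.array([onz("top",*p,.126)[:2] for p in pts]);u=np.linalg.svd(W-W.mean(0))[2][0];print("paddle",W.mean(0),np.arctan2(u[1],u[0]))
for n,q in dict(brush=(133,286),paint=(268,280),mug=(301,159),air=(396,249)).items(): print(n,onz("top",*q,{"brush":.1,"paint":.048,"mug":.085,"air":.0}[n]).round(3))
```

```text
corners [[ 0.5198  0.1811]
 [ 0.5061 -0.119 ]
 [ 0.5894 -0.124 ]
 [ 0.6046  0.1777]]
centre [0.55496036 0.02893397]
yaw -0.04809148955846476 0.300504209444995 0.08341761123412512
pivot z.102 [0.56174366 0.12402147 0.102     ]  screw [ 0.55151208 -0.06433133  0.12      ]
pivot tri [0.56114307 0.12410138 0.1004228 ]
red tri [ 0.55157727 -0.06502827  0.1125696 ]
blue tri [0.5177975  0.07238947 0.09916072]
side corners [[ 0.5901 -0.1207]
 [ 0.5044 -0.1148]
 [ 0.5198  0.1854]
 [ 0.6048  0.1827]]
sleeve [0.51816398 0.07216667] -2.2518544337777437
paddle [ 0.55087503 -0.06390273] 3.136636329077069
brush [0.428 0.285 0.1  ]
paint [0.442 0.02  0.048]
mug [ 0.692 -0.045  0.085]
air [ 0.512 -0.261  0.   ]
```

Run:
```python
import cv2
t=cv2.imread("pics/side0.png")[235:345,270:390]; cv2.imwrite("pics/sidebr.png",cv2.resize(t,None,fx=5,fy=5,interpolation=cv2.INTER_CUBIC))
t=cv2.imread("pics/top0.png")[210:330,60:220]; cv2.imwrite("pics/topbr.png",cv2.resize(t,None,fx=4.6,fy=4.6,interpolation=cv2.INTER_CUBIC))
```

```text
(no output)
```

View pics/sidebr.png

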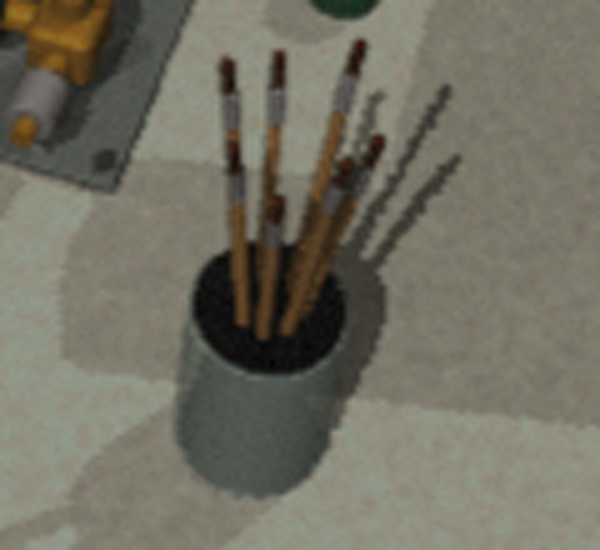

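View pics/topbr.png

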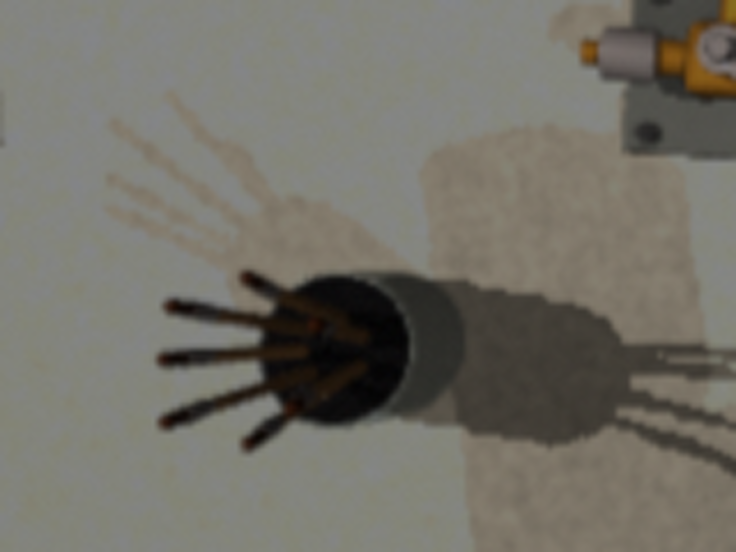

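Call:
apply_moves --increments '[{"grip": 1,"linear": [18,28,2],"turn": [0,0,1.4]},{"grip": 1,"linear": [36,57,4],"turn": [0,0,2.8]},{"grip": 1,"linear": [54,86,6],"turn": [0,0,4.2]},{"grip": 1,"linear": [72,114,8],"turn": [0,0,5.6]},{"grip": 1,"linear": [90,143,10],"turn": [0,0,7]},{"grip": 1,"linear": [108,172,12],"turn": [0,0,8.4]},{"grip": 1,"linear": [126,200,14],"turn": [0,0,9.8]},{"grip": 1,"linear": [144,229,16],"turn": [0,0,11.2]},{"grip": 1,"linear": [162,257,18],"turn": [0,0,12.6]},{"grip": 1,"linear": [180,285,20],"turn": [0,0,14]}]'

```text
time: 1.1
tool_pos: [0.3409, -0.2135, 0.2467]
tool_rot: [-3.141, 0.0, 0.212]
contact_force: [0.9, -0.4, -0.7]
opening: 0.0919
```

Call:
apply_moves --increments '[{"grip": 1,"linear": [18,28,0],"turn": [0,0,1.4]},{"grip": 1,"linear": [36,57,0],"turn": [0,0,2.8]},{"grip": 1,"linear": [54,86,0],"turn": [0,0,4.2]},{"grip": 1,"linear": [72,114,0],"turn": [0,0,5.6]},{"grip": 1,"linear": [90,143,0],"turn": [0,0,7]},{"grip": 1,"linear": [108,172,0],"turn": [0,0,8.4]},{"grip": 1,"linear": [126,200,0],"turn": [0,0,9.8]},{"grip": 1,"linear": [144,229,0],"turn": [0,0,11.2]},{"grip": 1,"linear": [162,257,0],"turn": [0,0,12.6]},{"grip": 1,"linear": [175,285,0],"turn": [0,0,14]}]'

```text
time: 2.1
tool_pos: [0.5162, 0.0715, 0.2463]
tool_rot: [-3.141, -0.0, 1.678]
contact_force: [-0.1, -0.2, -0.1]
opening: 0.0917
```

Call:
apply_moves --increments '[{"grip": 1,"linear": [0,-1,-12],"turn": [0,0,1]},{"grip": 1,"linear": [0,-1,-24],"turn": [0,0,2.2]},{"grip": 1,"linear": [0,-1,-40],"turn": [0,0,3.5]},{"grip": 1,"linear": [0,-1,-60],"turn": [0,0,4.8]},{"grip": 1,"linear": [0,-1,-80],"turn": [0,0,6.1]},{"grip": 1,"linear": [0,-1,-100],"turn": [0,0,7.4]},{"grip": 1,"linear": [0,-1,-120],"turn": [0,0,7.4]},{"grip": 1,"linear": [0,-1,-140],"turn": [0,0,7.4]},{"grip": 1,"linear": [0,-1,-158],"turn": [0,0,7.4]},{"grip": 1,"linear": [0,-1,-167],"turn": [0,0,7.4]}]'

```text
time: 3.1
tool_pos: [0.5145, 0.0691, 0.0779]
tool_rot: [-3.14, -0.003, 2.447]
contact_force: [-0.3, -0.2, 0.3]
opening: 0.092
```

Run:
```python
from h import *
for n in("side","top"):
    im=read_camera(n)[:,:,::-1]; t=im[155:275,235:355] if n=="side" else im[170:290,180:350]
    cv2.imwrite(f"pics/{n}1.png",cv2.resize(t,None,fx=4.6,fy=4.6,interpolation=cv2.INTER_CUBIC))
s=observe();print(s["tool_pos"],s["tool_rot"],s["time"])
```

```text
[0.51470185 0.06912671 0.07854315] [-3.13979130e+00 -2.37429545e-03  2.44697112e+00] 3.2
```

View pics/side1.png

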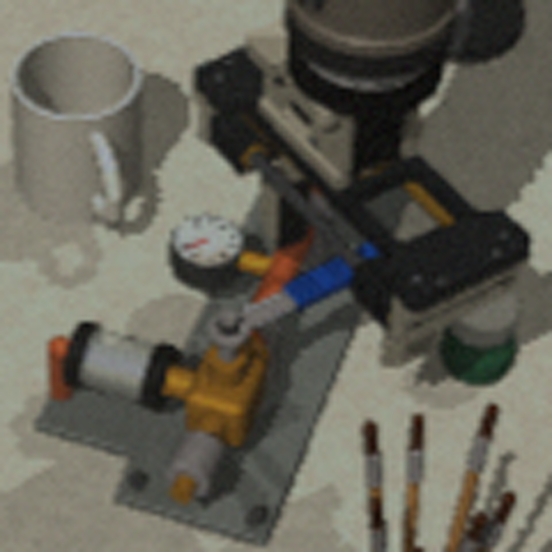

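View pics/top1.png

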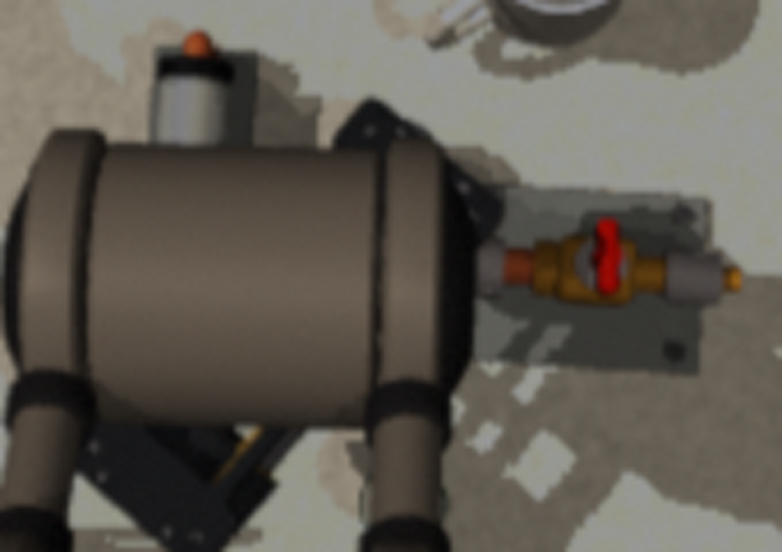

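Call:
apply_moves --grip_force 15 --increments '[{"grip": 0.5,"linear": [0,0,0],"turn": [0,0,0]},{"grip": 0.4,"linear": [0,0,0],"turn": [0,0,0]},{"grip": 0.3,"linear": [0,0,0],"turn": [0,0,0]},{"grip": 0.25,"linear": [0,0,0],"turn": [0,0,0]},{"grip": 0.2,"linear": [0,0,0],"turn": [0,0,0]},{"grip": 0.1,"linear": [0,0,0],"turn": [0,0,0]},{"grip": 0.1,"linear": [0,0,0],"turn": [0,0,0]},{"grip": 0.1,"linear": [0,0,0],"turn": [0,0,0]}]'

```text
time: 4.0
tool_pos: [0.5156, 0.0691, 0.0797]
tool_rot: [3.142, -0.0, 2.447]
contact_force: [-0.3, -0.1, -0.2]
opening: 0.0326
```

Call:
apply_moves --increments '[{"grip": 0.1,"linear": [0,0,0],"turn": [0,0,0]},{"grip": 0.1,"linear": [0,0,0],"turn": [0,0,0]},{"grip": 0.1,"linear": [0,0,0],"turn": [0,0,0]},{"grip": 0.1,"linear": [0,0,0],"turn": [0,0,0]}]'

```text
time: 4.4
tool_pos: [0.5156, 0.0691, 0.0797]
tool_rot: [-3.141, -0.0, 2.447]
contact_force: [0.8, -1.8, -1.1]
opening: 0.0158
```

Run:
```python
from h import *
s=observe();print({k:s[k].round(4) for k in("tool_pos","tool_rot","contact_force","torque")},s["opening"])
```

```text
{'tool_pos': array([0.5156, 0.0691, 0.0797]), 'tool_rot': array([-3.1415e+00, -1.0000e-04,  2.4472e+00]), 'contact_force': array([ 0.7881, -1.79  , -1.0786]), 'torque': array([ 0.0346, -0.0909,  0.0818])} 0.015811542118298022
```

Run:
```python
import numpy as np
v=np.array([-45.1,-55.3])
for t in np.arange(0.6,9.01,.6).tolist()+[8.85]:
    a=-np.radians(6*t);R=np.array([[np.cos(a),-np.sin(a)],[np.sin(a),np.cos(a)]]);print(round(t,2),(R@v-v).round(1))
```

```text
0.6 [-3.4  2.9]
1.2 [-6.6  6.1]
1.8 [-9.6  9.4]
2.4 [-12.3  13. ]
3.0 [-14.9  16.6]
3.6 [-17.2  20.5]
4.2 [-19.3  24.5]
4.8 [-21.1  28.6]
5.4 [-22.6  32.8]
6.0 [-23.9  37.1]
6.6 [-24.9  41.4]
7.2 [-25.6  45.9]
7.8 [-26.1  50.3]
8.4 [-26.3  54.8]
9.0 [-26.1  59.3]
8.85 [-26.2  58.2]
```

Call:
apply_moves --increments '[{"grip": 0.1,"linear": [-3.4,2.9,0],"turn": [0,0,-0.6]},{"grip": 0.1,"linear": [-6.6,6.1,0],"turn": [0,0,-1.2]},{"grip": 0.1,"linear": [-9.6,9.4,0],"turn": [0,0,-1.8]},{"grip": 0.1,"linear": [-12.3,13,0],"turn": [0,0,-2.4]},{"grip": 0.1,"linear": [-14.9,16.6,0],"turn": [0,0,-3.0]},{"grip": 0.1,"linear": [-17.2,20.5,0],"turn": [0,0,-3.6]},{"grip": 0.1,"linear": [-19.3,24.5,0],"turn": [0,0,-4.2]},{"grip": 0.1,"linear": [-21.1,28.6,0],"turn": [0,0,-4.8]},{"grip": 0.1,"linear": [-22.6,32.8,0],"turn": [0,0,-5.4]},{"grip": 0.1,"linear": [-23.9,37.1,0],"turn": [0,0,-6.0]}]'

```text
time: 5.4
tool_pos: [0.4913, 0.1064, 0.0797]
tool_rot: [-3.141, -0.0, 1.817]
contact_force: [0.0, 0.7, -0.2]
opening: 0.0157
```

Call:
apply_moves --increments '[{"grip": 0.1,"linear": [-1,4.3,0],"turn": [0,0,-0.6]},{"grip": 0.1,"linear": [-1.7,8.8,0],"turn": [0,0,-1.2]},{"grip": 0.1,"linear": [-2.2,13.2,0],"turn": [0,0,-1.8]},{"grip": 0.1,"linear": [-2.4,17.7,0],"turn": [0,0,-2.4]},{"grip": 0.1,"linear": [-2.3,21.1,0],"turn": [0,0,-2.85]},{"grip": 0.1,"linear": [-2.3,21.1,0],"turn": [0,0,-2.85]},{"grip": 0.1,"linear": [-2.3,21.1,0],"turn": [0,0,-2.85]}]'

```text
time: 6.1
tool_pos: [0.4889, 0.128, 0.0797]
tool_rot: [-3.141, -0.001, 1.522]
contact_force: [-2.7, 5.1, 0.3]
opening: 0.0161
```

Run:
```python
from h import *
s=observe();print({k:s[k].round(4) for k in("tool_pos","tool_rot","contact_force","torque")},s["opening"])
im=read_camera("side")[:,:,::-1]; t=im[155:275,235:355]
cv2.imwrite(f"pics/side2.png",cv2.resize(t,None,fx=4.6,fy=4.6,interpolation=cv2.INTER_CUBIC))
```

```text
{'tool_pos': array([0.4889, 0.128 , 0.0797]), 'tool_rot': array([-3.1406e+00, -1.1000e-03,  1.5218e+00]), 'contact_force': array([-2.7309,  5.0621,  0.2547]), 'torque': array([0.8947, 0.2224, 0.1173])} 0.016127309394942422
```

View pics/side2.png

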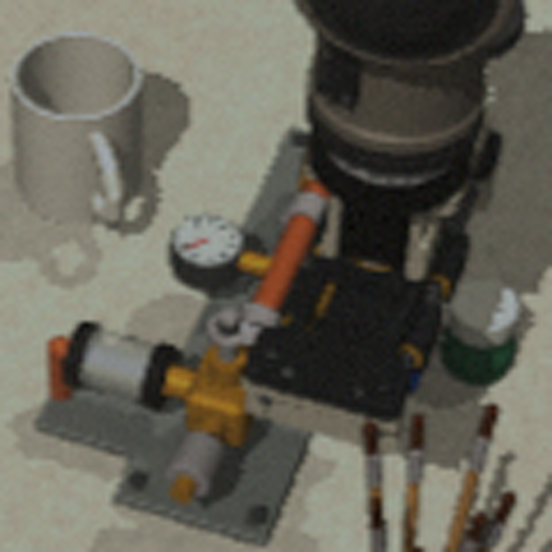

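Call:
apply_moves --increments '[{"grip": 0.5,"linear": [0,0,0],"turn": [0,0,0]},{"grip": 0.5,"linear": [0,0,0],"turn": [0,0,0]},{"grip": 0.5,"linear": [0,0,0],"turn": [0,0,0]},{"grip": 0.5,"linear": [0,0,0],"turn": [0,0,0]},{"grip": 0.6,"linear": [0,0,15],"turn": [0,0,0]},{"grip": 0.7,"linear": [0,0,45],"turn": [0,0,0]},{"grip": 0.8,"linear": [0,0,75],"turn": [0,0,0]},{"grip": 1,"linear": [0,0,105],"turn": [0,0,0]}]'

```text
time: 6.95
tool_pos: [0.4893, 0.1272, 0.1858]
tool_rot: [-3.141, 0.0, 1.52]
contact_force: [0.9, -0.6, -0.1]
opening: 0.0732
```

Call:
apply_moves --increments '[{"grip": 1,"linear": [8,-24,0],"turn": [0,0,0]},{"grip": 1,"linear": [16,-48,0],"turn": [0,0,0]},{"grip": 1,"linear": [24,-72,0],"turn": [0,0,0.1]},{"grip": 1,"linear": [32,-96,0],"turn": [0,0,0.2]},{"grip": 1,"linear": [40,-120,0],"turn": [0,0,0.3]},{"grip": 1,"linear": [48,-145,0],"turn": [0,0,0.4]},{"grip": 1,"linear": [56,-170,0],"turn": [0,0,0.4]},{"grip": 1,"linear": [62,-193,0],"turn": [0,0,0.4]},{"grip": 1,"linear": [62,-193,0],"turn": [0,0,0.4]}]'

```text
time: 7.85
tool_pos: [0.5519, -0.0685, 0.1845]
tool_rot: [3.141, 0.001, 1.559]
contact_force: [0.3, 0.6, -0.2]
opening: 0.0917
```

Run:
```python
from h import *
s=observe();print({k:s[k].round(4) for k in("tool_pos","tool_rot","contact_force","torque")},s["opening"],s["time"])
for n in("side","top"):
    im=read_camera(n); cv2.imwrite(f"pics/{n}3f.png",im[:,:,::-1]);t=im[155:275,235:355] if n=="side" else im[170:290,180:350]
    cv2.imwrite(f"pics/{n}3.png",cv2.resize(t,None,fx=4.6,fy=4.6,interpolation=cv2.INTER_CUBIC)[:,:,::-1])
    m=masks(im)["blue"];pts=np.argwhere(m)[:,::-1]
    W=np.array([onz(n,*p,.103)[:2] for p in pts]);u=np.linalg.svd(W-W.mean(0))[2][0];print(n,len(pts),"sleeve",W.mean(0),np.arctan2(u[1],u[0]))
```

```text
{'tool_pos': array([ 0.5519, -0.0685,  0.1845]), 'tool_rot': array([3.1412e+00, 9.0000e-04, 1.5593e+00]), 'contact_force': array([ 0.2846,  0.5642, -0.1676]), 'torque': array([ 0.072 , -0.1037,  0.0313])} 0.09173883499883521 7.85
side 159 sleeve [0.49066096 0.13187247] 3.101141993971184
top 203 sleeve [0.49253923 0.12689994] 3.1084215960542636
```

View pics/side3.png

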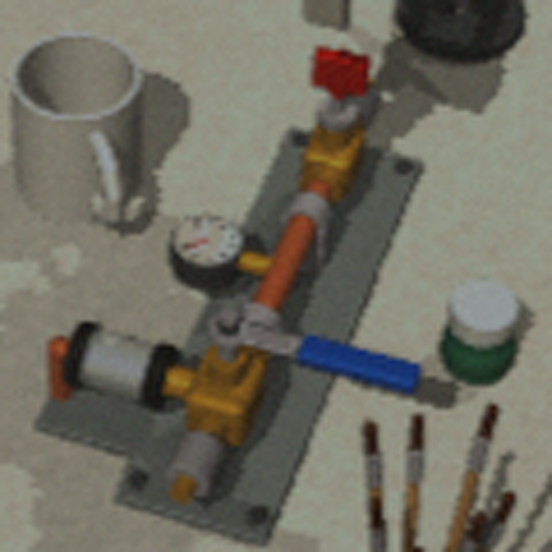

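View pics/top3.png

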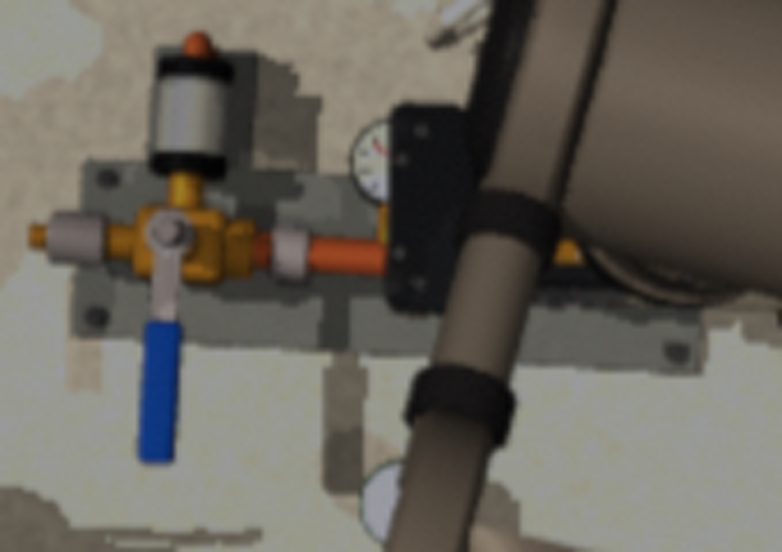

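Call:
apply_moves --increments '[{"grip": 0.6,"linear": [0,2,-10],"turn": [0,0,0]},{"grip": 0.6,"linear": [0,3.5,-30],"turn": [0,0,0.1]},{"grip": 0.6,"linear": [-0.5,3.5,-50],"turn": [0,0,0.1]},{"grip": 0.6,"linear": [-0.5,3.5,-70],"turn": [0,0,0.1]},{"grip": 0.6,"linear": [-0.5,3.5,-84],"turn": [0,0,0.1]},{"grip": 0.6,"linear": [-0.5,3.5,-90],"turn": [0,0,0.1]},{"grip": 0.6,"linear": [-0.5,3.5,-90],"turn": [0,0,0.1]}]'

```text
time: 8.65
tool_pos: [0.5502, -0.0612, 0.0938]
tool_rot: [-3.14, -0.001, 1.574]
contact_force: [-0.5, -0.1, 0.5]
opening: 0.0551
```

Run:
```python
from h import *
s=observe();print({k:s[k].round(4) for k in("tool_pos","tool_rot","contact_force","torque")},s["opening"],s["time"])
im=read_camera("side"); t=im[115:235,255:375]
cv2.imwrite(f"pics/side4.png",cv2.resize(t,None,fx=4.6,fy=4.6,interpolation=cv2.INTER_CUBIC)[:,:,::-1])
```

```text
{'tool_pos': array([ 0.5502, -0.0612,  0.0938]), 'tool_rot': array([-3.1397e+00, -7.0000e-04,  1.5737e+00]), 'contact_force': array([-0.5106, -0.0971,  0.5236]), 'torque': array([ 0.0676, -0.1593,  0.0293])} 0.0551075127958582 8.65
```

View pics/side4.png

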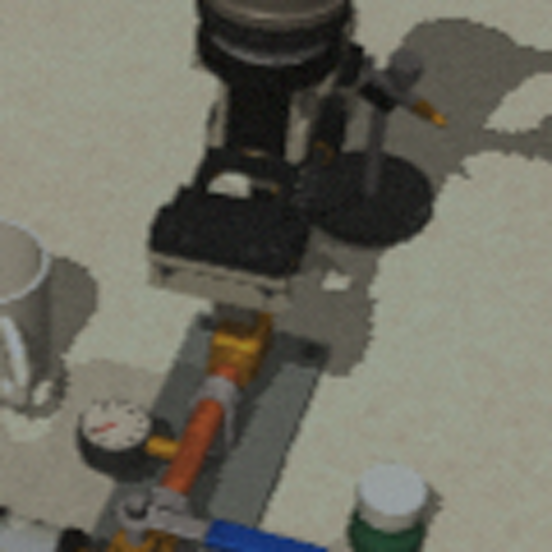

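Call:
apply_moves --grip_force 20 --increments '[{"grip": 0.4,"linear": [1,-3.5,0],"turn": [0,0,0]},{"grip": 0.3,"linear": [1,-3.5,0],"turn": [0,0,0]},{"grip": 0.2,"linear": [1,-3.5,0],"turn": [0,0,0]},{"grip": 0.1,"linear": [1,-3.5,0],"turn": [0,0,0]},{"grip": 0.04,"linear": [1,-3.5,0],"turn": [0,0,0]},{"grip": 0.0,"linear": [1,-3.5,0],"turn": [0,0,0]},{"grip": 0.0,"linear": [1,-3.5,0],"turn": [0,0,0]},{"grip": 0.0,"linear": [1,-3.5,0],"turn": [0,0,0]},{"grip": 0.0,"linear": [1,-3.5,0],"turn": [0,0,0]}]'

```text
time: 9.6
tool_pos: [0.552, -0.0643, 0.0948]
tool_rot: [3.141, -0.002, 1.573]
contact_force: [0.9, 5.9, 0.8]
opening: 0.0088
```

Run:
```python
from h import *
s=observe();print({k:s[k].round(4) for k in("qpos","tool_pos","tool_rot","contact_force","torque")},s["opening"],s["time"])
```

```text
{'qpos': array([-0.2551,  0.5336,  1.6135,  0.0024,  0.9949, -1.8291]), 'tool_pos': array([ 0.552 , -0.0643,  0.0948]), 'tool_rot': array([ 3.1414e+00, -2.1000e-03,  1.5727e+00]), 'contact_force': array([0.8951, 5.9165, 0.8034]), 'torque': array([ 1.0172, -0.2635,  0.007 ])} 0.008803488644144998 9.6
```

Call:
apply_moves --increments '[{"grip": 0.0,"linear": [0,0.8,0],"turn": [0,0,0]},{"grip": 0.0,"linear": [0,0.8,0],"turn": [0,0,-0.5]},{"grip": 0.0,"linear": [0,0.8,0],"turn": [0,0,-1.3]},{"grip": 0.0,"linear": [0,0.8,0],"turn": [0,0,-2.1]},{"grip": 0.0,"linear": [0,0.8,0],"turn": [0,0,-2.9]},{"grip": 0.0,"linear": [0,0.8,0],"turn": [0,0,-3.7]},{"grip": 0.0,"linear": [0,0.8,0],"turn": [0,0,-4.5]},{"grip": 0.0,"linear": [0,0.8,0],"turn": [0,0,-5.3]},{"grip": 0.0,"linear": [0,0.8,0],"turn": [0,0,-6.1]},{"grip": 0.0,"linear": [0,0.8,0],"turn": [0,0,-7]}]'

```text
time: 10.6
tool_pos: [0.552, -0.0641, 0.0948]
tool_rot: [-3.141, -0.001, 0.836]
contact_force: [0.9, 4.7, 0.9]
opening: 0.0087
```

Run:
```python
from h import *
s=observe();print({k:s[k].round(4) for k in("qpos","tool_pos","tool_rot","contact_force","torque")},s["opening"],s["time"])
```

```text
{'qpos': array([-2.5420e-01,  5.3350e-01,  1.6137e+00,  1.4000e-03,  9.9430e-01,
       -1.0911e+00]), 'tool_pos': array([ 0.552 , -0.0641,  0.0948]), 'tool_rot': array([-3.1412e+00, -1.1000e-03,  8.3620e-01]), 'contact_force': array([0.8951, 4.6827, 0.8638]), 'torque': array([ 0.7289, -0.3215,  0.0977])} 0.00873111803393805 10.6
```

Call:
apply_moves --increments '[{"grip": 0.0,"linear": [0,0.6,0],"turn": [0,0,-0.8]},{"grip": 0.0,"linear": [0,0.6,0],"turn": [0,0,-1.6]},{"grip": 0.0,"linear": [0,0.6,0],"turn": [0,0,-2.4]},{"grip": 0.0,"linear": [0,0.6,0],"turn": [0,0,-3.2]},{"grip": 0.0,"linear": [0,0.6,0],"turn": [0,0,-4]},{"grip": 0.0,"linear": [0,0.6,0],"turn": [0,0,-4.8]},{"grip": 0.0,"linear": [0,0.6,0],"turn": [0,0,-5.6]},{"grip": 0.0,"linear": [0,0.6,0],"turn": [0,0,-6.4]},{"grip": 0.0,"linear": [0,0.6,0],"turn": [0,0,-7]},{"grip": 0.0,"linear": [0,0.6,0],"turn": [0,0,-7]}]'

```text
time: 11.6
tool_pos: [0.5522, -0.064, 0.0948]
tool_rot: [-3.141, -0.001, 0.106]
contact_force: [1.5, 3.5, -0.1]
opening: 0.0088
```

```bash
cat > s.py <<'E'
from h import *
s=observe();print({k:s[k].round(4) for k in("qpos","tool_pos","tool_rot","contact_force","torque","joint_efforts")},s["opening"],s["time"])
E
python3 s.py
```

```text
{'qpos': array([-2.5360e-01,  5.3350e-01,  1.6136e+00,  6.0000e-04,  9.9370e-01,
       -3.5990e-01]), 'tool_pos': array([ 0.5522, -0.064 ,  0.0948]), 'tool_rot': array([-3.1414e+00, -9.0000e-04,  1.0600e-01]), 'contact_force': array([ 1.526 ,  3.5435, -0.1141]), 'torque': array([ 0.3513, -0.4076, -0.0883]), 'joint_efforts': array([ -1.5012, -48.7097, -19.9869,  -0.7091,   0.3336,   0.6153])} 0.008789677905845991 11.6
```

Call:
apply_moves --increments '[{"grip": 0.0,"linear": [0,0,0],"turn": [0,0,-0.3]},{"grip": 0.0,"linear": [0,0,0],"turn": [0,0,-0.6]},{"grip": 0.0,"linear": [0,0,0],"turn": [0,0,-0.8]},{"grip": 0.0,"linear": [0,0,0],"turn": [0,0,-1]},{"grip": 0.0,"linear": [0,0,0],"turn": [0,0,-1]}]'

```text
time: 12.1
tool_pos: [0.5522, -0.064, 0.0948]
tool_rot: [-3.141, -0.001, 0.002]
contact_force: [2.4, 4.0, 0.0]
opening: 0.0092
```

```bash
python3 s.py
```

```text
{'qpos': array([-2.5360e-01,  5.3350e-01,  1.6136e+00,  6.0000e-04,  9.9370e-01,
       -2.5590e-01]), 'tool_pos': array([ 0.5522, -0.064 ,  0.0948]), 'tool_rot': array([-3.1413e+00, -9.0000e-04,  1.9000e-03]), 'contact_force': array([2.4363, 3.9518, 0.0051]), 'torque': array([ 0.5772, -0.6103, -0.0362]), 'joint_efforts': array([ -2.3394, -48.8327, -19.5463,  -1.0862,   0.64  ,   0.1813])} 0.009190503035141984 12.1
```

Call:
apply_moves --increments '[{"grip": 0.0,"linear": [0,0,0],"turn": [0,0,-0.2]},{"grip": 0.0,"linear": [0,0,0],"turn": [0,0,-0.4]},{"grip": 0.0,"linear": [0,0,0],"turn": [0,0,-0.4]}]'

```text
time: 12.4
tool_pos: [0.5522, -0.064, 0.0948]
tool_rot: [-3.141, -0.001, -0.04]
contact_force: [3.5, 4.4, -0.8]
opening: 0.0086
```

```bash
python3 s.py
```

```text
{'qpos': array([-2.5360e-01,  5.3350e-01,  1.6136e+00,  5.0000e-04,  9.9370e-01,
       -2.1350e-01]), 'tool_pos': array([ 0.5522, -0.064 ,  0.0948]), 'tool_rot': array([-3.1413e+00, -9.0000e-04, -4.0400e-02]), 'contact_force': array([ 3.5178,  4.4278, -0.8055]), 'torque': array([ 0.6223, -0.6148, -0.0153]), 'joint_efforts': array([ -2.4802, -48.8654, -19.4733,  -1.15  ,   0.693 ,   0.1681])} 0.008635548828677505 12.4
```

Call:
apply_moves --increments '[{"grip": 0.0,"linear": [0,0,0],"turn": [0,0,-0.2]},{"grip": 0.0,"linear": [0,0,0],"turn": [0,0,-0.3]},{"grip": 0.0,"linear": [0,0,0],"turn": [0,0,-0.3]}]'

```text
time: 12.7
tool_pos: [0.5522, -0.064, 0.0948]
tool_rot: [-3.141, -0.001, -0.071]
contact_force: [3.6, 3.3, 0.2]
opening: 0.0092
```

```bash
python3 s.py
```

```text
{'qpos': array([-2.5350e-01,  5.3350e-01,  1.6136e+00,  4.0000e-04,  9.9370e-01,
       -1.8280e-01]), 'tool_pos': array([ 0.5522, -0.064 ,  0.0948]), 'tool_rot': array([-3.1414e+00, -9.0000e-04, -7.0900e-02]), 'contact_force': array([3.5756, 3.3312, 0.2004]), 'torque': array([ 0.6381, -0.6191,  0.3025]), 'joint_efforts': array([ -2.8187, -48.8701, -19.4637,  -0.98  ,   0.7016,   0.4008])} 0.009191575177695931 12.7
```

Call:
apply_moves --increments '[{"grip": 0.0,"linear": [0,0,0],"turn": [0,0,-0.2]},{"grip": 0.0,"linear": [0,0,0],"turn": [0,0,-0.3]},{"grip": 0.0,"linear": [0,0,0],"turn": [0,0,-0.3]}]'

```text
time: 13.0
tool_pos: [0.5522, -0.0641, 0.0948]
tool_rot: [-3.142, -0.001, -0.102]
contact_force: [4.1, 4.0, -1.7]
opening: 0.0092
```

```bash
python3 s.py
```

```text
{'qpos': array([-2.5340e-01,  5.3350e-01,  1.6136e+00,  2.0000e-04,  9.9370e-01,
       -1.5170e-01]), 'tool_pos': array([ 0.5522, -0.0641,  0.0948]), 'tool_rot': array([-3.1416e+00, -8.0000e-04, -1.0190e-01]), 'contact_force': array([ 4.0738,  3.9777, -1.6775]), 'torque': array([ 0.5785, -0.602 ,  0.4489]), 'joint_efforts': array([ -2.9438, -48.8528, -19.4605,  -0.8919,   0.6967,   0.5483])} 0.009217007628345993 13.0
```

Call:
apply_moves --grip_force 30 --increments '[{"grip": 0.0,"linear": [0.3,0.3,0],"turn": [0,0,0.5]},{"grip": 0.0,"linear": [0.5,0.5,0],"turn": [0,0,1.2]},{"grip": 0.0,"linear": [0.5,0.5,0],"turn": [0,0,2]},{"grip": 0.0,"linear": [0.5,0.5,0],"turn": [0,0,2.8]},{"grip": 0.0,"linear": [0.5,0.5,0],"turn": [0,0,3.6]},{"grip": 0.0,"linear": [0.5,0.5,0],"turn": [0,0,4.4]},{"grip": 0.0,"linear": [0.5,0.5,0],"turn": [0,0,5.2]},{"grip": 0.0,"linear": [0.5,0.5,0],"turn": [0,0,6]},{"grip": 0.0,"linear": [0.5,0.5,0],"turn": [0,0,6.8]},{"grip": 0.0,"linear": [0.5,0.5,0],"turn": [0,0,7.5]}]'

```text
time: 14.0
tool_pos: [0.5521, -0.0641, 0.0948]
tool_rot: [-3.141, 0.001, 0.686]
contact_force: [1.1, 2.6, 1.0]
opening: 0.0089
```

Call:
apply_moves --increments '[{"grip": 0.0,"linear": [0,0,0],"turn": [0,0,0.8]},{"grip": 0.0,"linear": [0,0,0],"turn": [0,0,1.6]},{"grip": 0.0,"linear": [0,0,0],"turn": [0,0,2.4]},{"grip": 0.0,"linear": [0,0,0],"turn": [0,0,3.2]},{"grip": 0.0,"linear": [0,0,0],"turn": [0,0,4]},{"grip": 0.0,"linear": [0,0,0],"turn": [0,0,4.8]},{"grip": 0.0,"linear": [0,0,0],"turn": [0,0,5.6]},{"grip": 0.0,"linear": [0,0,0],"turn": [0,0,6.4]},{"grip": 0.0,"linear": [0,0,0],"turn": [0,0,7]},{"grip": 0.0,"linear": [0,0,0],"turn": [0,0,7.3]}]'

```text
time: 15.0
tool_pos: [0.5519, -0.0642, 0.0948]
tool_rot: [-3.141, 0.001, 1.449]
contact_force: [0.6, 0.5, 1.5]
opening: 0.0088
```

```bash
python3 s.py
```

```text
{'qpos': array([-2.5340e-01,  5.3400e-01,  1.6129e+00, -8.0000e-04,  9.9550e-01,
       -1.7022e+00]), 'tool_pos': array([ 0.5519, -0.0642,  0.0948]), 'tool_rot': array([-3.1408e+00,  6.0000e-04,  1.4493e+00]), 'contact_force': array([0.5726, 0.4951, 1.5307]), 'torque': array([ 0.2671, -0.1882, -0.0376]), 'joint_efforts': array([ -0.4624, -48.136 , -20.1794,  -0.3342,   0.0542,   0.0652])} 0.008801999902372664 15.0
```

Call:
apply_moves --increments '[{"grip": 0.0,"linear": [0,0,0],"turn": [0,0,0.3]},{"grip": 0.0,"linear": [0,0,0],"turn": [0,0,0.5]},{"grip": 0.0,"linear": [0,0,0],"turn": [0,0,0.5]},{"grip": 0.0,"linear": [0,0,0],"turn": [0,0,0.5]}]'

```text
time: 15.4
tool_pos: [0.552, -0.0642, 0.0948]
tool_rot: [-3.141, 0.001, 1.499]
contact_force: [-1.8, -1.5, 3.0]
opening: 0.0089
```

```bash
python3 s.py;  python3 - <<'E'
from h import *
for n in("side","top"):
    im=read_camera(n); cv2.imwrite(f"pics/{n}5f.png",im[:,:,::-1]);t=im[115:265,235:375] if n=="side" else im[170:290,180:350]
    cv2.imwrite(f"pics/{n}5.png",cv2.resize(t,None,fx=4,fy=4,interpolation=cv2.INTER_CUBIC)[:,:,::-1])
    m=masks(im)["blue"];pts=np.argwhere(m)[:,::-1]
    W=np.array([onz(n,*p,.103)[:2] for p in pts]);u=np.linalg.svd(W-W.mean(0))[2][0];print(n,len(pts),"sleeve",W.mean(0),np.arctan2(u[1],u[0]))
E
```

```text
{'qpos': array([-2.5330e-01,  5.3400e-01,  1.6128e+00, -9.0000e-04,  9.9540e-01,
       -1.7518e+00]), 'tool_pos': array([ 0.552 , -0.0642,  0.0948]), 'tool_rot': array([-3.1408e+00,  6.0000e-04,  1.4989e+00]), 'contact_force': array([-1.8444, -1.4965,  2.9869]), 'torque': array([-0.0759,  0.122 ,  0.059 ]), 'joint_efforts': array([ 8.42900e-01, -4.75269e+01, -2.05734e+01,  4.18700e-01,
       -3.90600e-01,  2.55000e-02])} 0.008921934595941964 15.4
side 159 sleeve [0.49087245 0.13197993] 3.099647824781421
top 203 sleeve [0.49253923 0.12689994] 3.1084215960542636
```

View pics/side5.png

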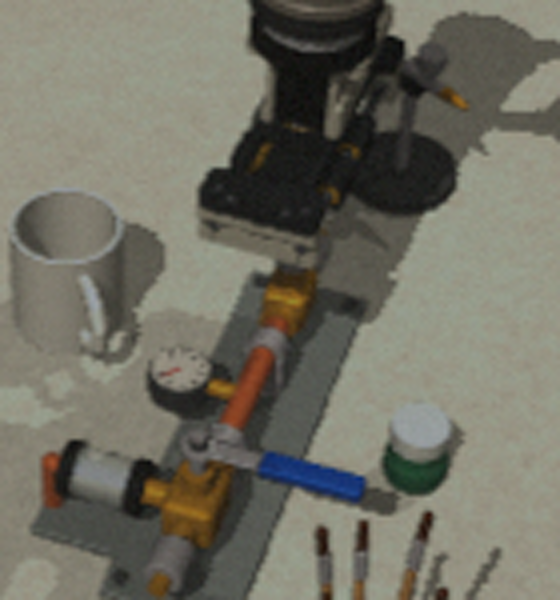

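View pics/top5f.png

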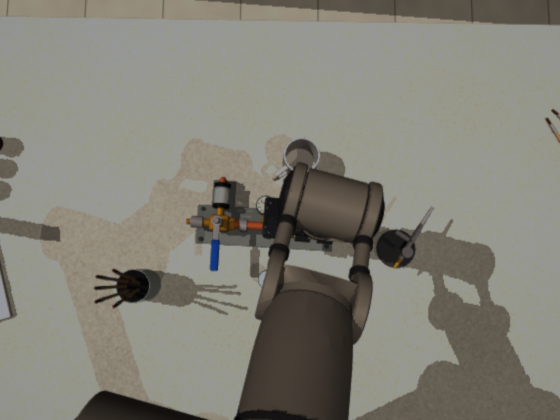

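Call:
apply_moves --increments '[{"grip": 0.0,"linear": [0,0,0],"turn": [0,0,0.2]},{"grip": 0.0,"linear": [0,0,0],"turn": [0,0,0.25]},{"grip": 0.0,"linear": [0,0,0],"turn": [0,0,0.25]},{"grip": 0.0,"linear": [0,0,0],"turn": [0,0,0.25]},{"grip": 0.0,"linear": [0,0,0],"turn": [0,0,0.25]}]'

```text
time: 16.0
tool_pos: [0.552, -0.0642, 0.0948]
tool_rot: [-3.141, 0.001, 1.526]
contact_force: [-3.8, -4.6, 2.3]
opening: 0.0085
```

```bash
python3 s.py
```

```text
{'qpos': array([-2.5330e-01,  5.3400e-01,  1.6128e+00, -8.0000e-04,  9.9540e-01,
       -1.7787e+00]), 'tool_pos': array([ 0.552 , -0.0642,  0.0948]), 'tool_rot': array([-3.1408e+00,  5.0000e-04,  1.5259e+00]), 'contact_force': array([-3.7527, -4.6245,  2.2748]), 'torque': array([-0.4658,  0.4801, -0.0305]), 'joint_efforts': array([ 2.25400e+00, -4.69624e+01, -2.09350e+01,  1.03640e+00,
       -7.99800e-01, -1.82000e-02])} 0.008530430967011499 16.0
```

Call:
apply_moves --increments '[{"grip": 0.0,"linear": [-0.4,-0.4,0],"turn": [0,0,0]},{"grip": 0.0,"linear": [-0.4,-0.4,0],"turn": [0,0,0]},{"grip": 0.0,"linear": [-0.4,-0.4,0],"turn": [0,0,0]},{"grip": 0.0,"linear": [-0.4,-0.4,0],"turn": [0,0,0]},{"grip": 0.0,"linear": [-0.4,-0.4,0],"turn": [0,0,0]}]'

```text
time: 16.5
tool_pos: [0.552, -0.0642, 0.0948]
tool_rot: [3.142, 0.0, 1.526]
contact_force: [-3.1, -2.3, 3.2]
opening: 0.009
```

```bash
python3 s.py
```

```text
{'qpos': array([-0.2537,  0.5337,  1.6135, -0.    ,  0.9944, -1.7794]), 'tool_pos': array([ 0.552 , -0.0642,  0.0948]), 'tool_rot': array([3.1416, 0.    , 1.5257]), 'contact_force': array([-3.0585, -2.2921,  3.2261]), 'torque': array([-0.2302,  0.2763,  0.0391]), 'joint_efforts': array([ 1.42770e+00, -4.70223e+01, -2.05394e+01,  6.54900e-01,
       -5.49200e-01, -9.90000e-03])} 0.008982685538964308 16.5
```

Call:
apply_moves --increments '[{"grip": 0.0,"linear": [0,0,0],"turn": [0,0,0]},{"grip": 0.0,"linear": [0,0,0],"turn": [0,0,0]},{"grip": 0.0,"linear": [0,0,0],"turn": [0,0,0]},{"grip": 0.0,"linear": [0,0,0],"turn": [0,0,0]},{"grip": 0.0,"linear": [0,0,0],"turn": [0,0,0]}]'

```text
time: 17.0
tool_pos: [0.552, -0.0642, 0.0948]
tool_rot: [3.142, -0.0, 1.526]
contact_force: [-3.2, -2.2, 3.5]
opening: 0.0092
```

```bash
python3 s.py
```

```text
{'qpos': array([-2.5380e-01,  5.3360e-01,  1.6135e+00,  1.0000e-04,  9.9440e-01,
       -1.7793e+00]), 'tool_pos': array([ 0.552 , -0.0642,  0.0948]), 'tool_rot': array([ 3.1415, -0.    ,  1.5255]), 'contact_force': array([-3.1795, -2.2005,  3.4998]), 'torque': array([-0.2539,  0.3256, -0.0256]), 'joint_efforts': array([ 1.57650e+00, -4.67921e+01, -2.04721e+01,  7.30800e-01,
       -5.82400e-01, -6.20000e-03])} 0.009155434383525639 17.0
```

```bash
python3 -c "
from cell import *
print(hand_in())"
```

```text
the job is handed in; nothing more can be done
None
```

The air is shut off and the needle valve is set. The job was handed in at 17 s of the 67 s allowed, with the gripper still holding the thumbscrew.

- **Selector lever:** I gripped the sleeve, swung the lever about 53° and released it. Camera checks afterwards put it 0.5–1° from straight out to the front. The two views differ by about 0.5°, which is within the calibration error.
- **Thumbscrew seating:** I turned it in clockwise in one grasp until it met the stop. The wrist torque rose from about 0 to 0.45 N m as the tool passed about −0.05 rad, where the station's measured direction puts the seat. The tool went about 3° past that point, probably because the paddle pried slightly in the pads. The seat angle is therefore good to about 0.01 rad.
- **Back-off:** I backed it off to a tool angle of 1.526 rad, about 1.576 rad from the seat against the 1.571 asked. I went by the tool angle, because the gripper hid the paddle from both cameras.
- **Final hold:** It holds the paddle at 30 N, with the opening at 9 mm to match the paddle's thickness. Side force is steady at 3–5 N. An earlier side force that was slowly growing stopped after a 0.4 mm correction.
- **Bystanders:** The last pictures showed no sign that the paint jar, mug, brush jar or airbrush had moved. I judged this by eye. The arm hid part of the paint jar from the top camera, but the side view showed it in place.

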